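# Put the mixed-up glassware back on its own mats

### The arm

A 6-joint arm with a two-finger parallel gripper is mounted at the origin on a cart in front of the work surface, level with it; the furniture and walls round the work are solid. World frame = base frame: x ahead of the robot, y to its left, z up, the work surface at z = 0. Lengths are in m, angles in rad, forces in N, time in s.
With the tool pointing down it reaches from about 0.225 to 0.875 m from the base axis. Payload 3.4 kg.
Tool frame: the origin (TCP) lies midway between the tips of the shut fingers; the grasp point (between the pads) lies 19 mm behind it (manip.grasp_offset is the distance from the TCP to the grasp point, in m); x points along the fingers, y is the direction in which the jaws open and shut, and the axes are right-handed (so a half turn about x gives the same grasp; the last joint's range is limited). The gripper opens to 85 mm and grips with 20 to 120 N. Pads are 22 mm wide; open, the fingers measure 114 mm over their backs; the gripper's body (76 mm by 85 mm) begins 54 mm behind the grasp point. The pads swing forward as they close: fully open they stand 13 mm farther back than shut.
Start: joints at [-1.275, 0.276, 1.505, -0, 1.361, -0.121], TCP at [0.233, -0.526, 0.231] pointing down, gripper open.
Joint ranges: [-2.89, 2.89], [-0.75, 2.08], [0.22, 2.7], [-1.18, 4.32], [0.11, 2.71], [-2.7, 2.7]. Speed limits (rad/s): [2.57, 2.57, 3.14, 3.14, 3.14, 3.14].

### API

Orientations are given as a unit quaternion [w, x, y, z].
In Python, from rig import manip gives the robot as it stands.
- The arm moves only by the shell command python3 -m creep 'ROWS' [OPENING] [FORCE]. ROWS is a JSON object of lists of equal length, an entry for each row: "delta_pos": the shift along the tool's x, y, z in cm, a list of three; "dr": the turn, a rotation vector about the tool's x, y, z in rad, a list of three. In form: {"delta_pos": [[dx, dy, dz], ...], "dr": [[rx, ry, rz], ...]}. A call has 1 to 10 rows; each row is the pose to reach, as a shift and turn from the pose commanded when the call began, along the tool's axes at that moment; what a row does not reach only later rows make up. A row lasts 1/10 s, in which the tool goes at most 50 mm and 8.59 degrees, less where a joint would pass 70% of its speed; a pose out of reach is approached as far as the arm can. A call with a gripper value outside its range is refused whole. OPENING is the opening, from -1 (shut) to 1 (fully open), set as the call begins (- or left out, the last holds). The fingers move at their own pace and stop on an object; FORCE is the grip in N (left out, the last holds). Time passes only in rows, so rows that repeat a pose let the fingers close. It gives the time, the measured TCP pose, the force and the opening at its end, in the units of the state.
- manip.get_state(): the state, without advancing time (a new reading comes with each control period).
- manip.get_image(name): name is "side" or "top"; returns a dict with "pixels" (480x640x3 uint8, blue, green, red), "depth" (480x640 float32, m along the optical axis (not along the pixel's ray), 0 where there is no reading), "intrinsics" (3x3 intrinsics, pixels), "rvec" (rotation vector, rad) and "tvec" (3), from world to camera coordinates, as OpenCV has them. Camera axes: x right, y down, z forward; pixel columns grow to the right and rows downward; lengths in m; the calibration is good to about 2 mm. A picture is of the moment at which its call begins.
- manip.sign_off(): hands the job in, once; it reports no verdict.
The state is a dict: "clock": time; "qpos": joint angles; "qd": joint speeds; "effort": joint torques, N m; "position": TCP position; "ee_rot": TCP orientation; "contact_force": force on the tool from outside, world axes, zero at the start; "moment": the same for the moment, N m; "width": finger opening in m.
Only numpy, scipy, OpenCV 4.12 (cv2) and the standard library are available. Lean on these libraries where they do the work, as an engineer would, in place of code of your own. Each camera call takes 0.05 s, during which the arm holds its last target. There are 200 camera calls.

### The job

The bench things have got mixed up on the cork mats. Stand each one upright in the middle of its own mat: the open flask on the round mat, the foil-wrapped flask on the square one, the measuring cylinder on the six-sided one and the rubber bulb on the three-sided one. A mat has to be cleared before its owner can come home, so set things aside on the narrow oblong mat when you need to and leave that one empty; tip nothing over at any time.

Things in the scene. Friction and masses are not known exactly. Their poses are not given: they have to be found in the camera images.
- flask: open conical glass flask with pale amber contents and a small red stir bar in it, round foot 59 mm across, 100 mm tall, about 110 g; the neck, 66 to 100 mm above the underside, grips like a round column 34 mm thick that widens to 40 mm at the rim. Origin: centre of its underside, z up. Take it by the neck from above.
- wrapped: conical flask wrapped all over in crumpled aluminium foil, about 58 mm across at the foot and 137 mm tall, about 75 g. Origin: centre of its underside to about 2 mm, z up. Between 55 and 120 mm above its underside it can be gripped as a round column 39 mm thick.
- cylinder: slim clear glass measuring cylinder, 201 mm tall, on a hexagonal foot 50 x 57 mm and 6 mm high, about 90 g. The tube is 32 mm thick and solid to the gripper over its whole height. Origin: centre of its underside, z up. Tall: grip it high on the tube, so that its top clears the palm.
- bulb: rubber pipette bulb, standing on its flattened underside (32 mm across) with its spout up: a round belly, widest (51 mm) 25 mm above the underside, 44 mm wide at 40 mm, narrowing to a 10 mm spout tip at 76 mm; about 50 g. Grip the belly at its widest part. Origin: centre of its underside, z up.
- mat_round: round cork mat, 94 mm across, 6 mm thick, fixed to the worktop: the open flask's place. Origin: centre of its underside (on the worktop); top face at z = 6 mm. The five mats lie at five places at least 120 mm apart, centre to centre, in any order; at the start one mat is empty and one thing may already be on its own mat.
- mat_square: square cork mat, 86 x 86 mm, 6 mm thick, fixed: the foil-wrapped flask's place. Origin: centre of its underside; x and y along its sides.
- mat_hex: six-sided cork mat, 100 mm over its corners and 87 mm over its flats, 6 mm thick, fixed: the measuring cylinder's place. Origin: centre of its underside; x towards a corner.
- mat_tri: three-sided cork mat, sides 125 mm, 6 mm thick, fixed: the rubber bulb's place. Origin: its centroid, on the underside; x towards a corner, 72 mm away.
- mat_spare: narrow oblong cork mat, 60 (its x) x 120 mm (its y), 6 mm thick, fixed: a free spot for setting one thing down on the way; nothing belongs on it. Origin: centre of its underside. Only a pen, tweezers and a scrap of foil, at most 51 mm tall, lie among the mats; carried with its underside 220 mm above the worktop, a thing clears all the others (for the cylinder 160 mm is enough).
There are look-alikes about, which are no part of the job. Leave any yellow look-alike of the wrapped alone.

How it is judged:
At the end, for the whole second after the job is handed in: Each of the four things stands upright (within 0.1 rad), at rest and released on its own mat, its origin within 15 mm of the mat's centre: open flask on the round mat, wrapped flask on the square, measuring cylinder on the six-sided, rubber bulb on the three-sided (horizontal distance between flask and mat_round below 0.015 m and z of flask in the frame of mat_round between 0.003 and 0.01 m and angle between each of flask, wrapped, cylinder, bulb's own z axis and vertical below 0.1 rad and linear speed of each of flask, wrapped, cylinder, bulb below 0.02 m/s and horizontal distance between wrapped and mat_square below 0.015 m and z of wrapped in the frame of mat_square between 0.003 and 0.01 m and horizontal distance between cylinder and mat_hex below 0.015 m and z of cylinder in the frame of mat_hex between 0.003 and 0.01 m and horizontal distance between bulb and mat_tri below 0.015 m and z of bulb in the frame of mat_tri between 0.003 and 0.01 m); the robot touches nothing.
It fails at once if one of the four things is tipped over (angle between any of flask, wrapped, cylinder, bulb's own z axis and vertical above 0.6 rad).
It also fails if it takes over 128 s, if anything falls off the work surface, if the arm or the gripper's body presses on something with over 40 N, if the wrist force passes 120 N, or if a joint passes its speed limit or range.

## Working session

There is one attempt and no reset: what is moved stays moved. The work goes in short steps, Python scripts to look and compute and a shell command to move; the robot and the scene stay as the last step left them, time stands still between calls to the robot, and variables do not carry over. Pictures are saved under pics/ and viewed, about 12 in all and at most 16, crops included, and the job is handed in when it is done.

```bash
ls; mkdir -p pics; cat > h.py <<'E'
import numpy as np, cv2
from rig import manip
def grab(n,f=None):
    im=manip.get_image(n)
    if f: cv2.imwrite('pics/'+f,im['pixels'])
    return im
def ray(im,u,v,z):
    R,_=cv2.Rodrigues(np.array(im['rvec'],float)); t=np.array(im['tvec'],float).ravel()
    d=R.T@np.linalg.inv(np.array(im['intrinsics']))@np.array([u,v,1.]); c=-R.T@t
    return c+d*(z-c[2])/d[2]
def cloud(im):
    R,_=cv2.Rodrigues(np.array(im['rvec'],float)); t=np.array(im['tvec'],float).ravel()
    v,u=np.mgrid[:480,:640]; d=im['depth']
    p=np.stack([u*d,v*d,d],-1)@np.linalg.inv(np.array(im['intrinsics'])).T
    w=(p-t)@R; w[d==0]=np.nan
    return w
E
python3 - <<'E'
from h import *
import pickle
for n in('top','side'):
    im=grab(n,n+'0.png'); pickle.dump(im,open(n+'0.pkl','wb'))
    R,_=cv2.Rodrigues(np.array(im['rvec'],float)); print(n,-R.T@np.array(im['tvec']).ravel(),R[2])
print(manip.get_state(),manip.grasp_offset)
E
```

```text
pics
top [3.89960904e-01 1.19077907e-03 1.30263018e+00] [ 0.11939177 -0.00335908 -0.99284154]
side [0.59995242 0.88022549 0.46829547] [-0.04825551 -0.90306281 -0.42678914]
{'clock': 0.1, 'qpos': array([-1.27498520e+00,  2.76515797e-01,  1.50603396e+00,  2.00027865e-06,
        1.36069975e+00, -1.20968902e-01]), 'qd': array([ 0.00188366, -0.00024832, -0.0017607 , -0.00060942, -0.00211018,
        0.00035735]), 'effort': array([ 1.06309664e-03, -4.17699730e+01, -2.46405065e+01, -2.45031079e-04,
        5.82926965e-03, -1.09450292e-05]), 'position': array([ 0.23263999, -0.52530521,  0.23052438]), 'ee_rot': array([-0.14570599, -0.69175805, -0.14687321,  0.69185896]), 'contact_force': array([-0.23661276,  0.90508021, -0.13732053]), 'moment': array([-0.01521095,  0.05191316, -0.02375753]), 'width': 0.08542727494540876} 0.0187
```

View pics/top0.png

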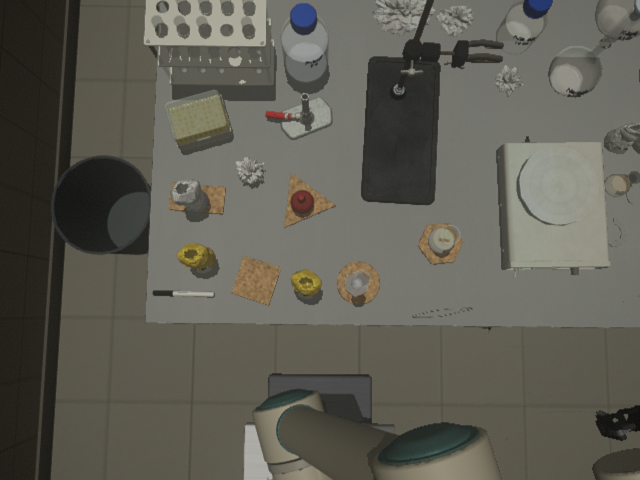

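View pics/side0.png

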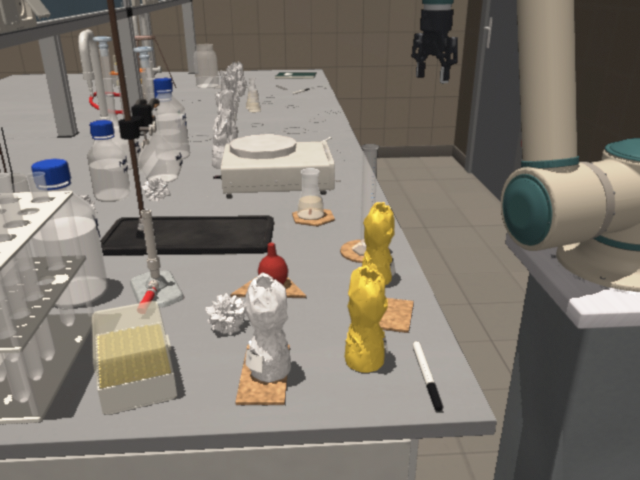

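The top view shows the oblong mat at (197,199) holding the foil flask. The triangle at (303,203) holds the bulb, the square (257,281) is empty, the round mat (358,283) holds the cylinder and the hexagon (440,243) holds the open flask. Two yellow look-alikes stand at (196,257) and (306,284).

```bash
cat > m.py <<'E'
from h import *
import pickle
im=pickle.load(open('top0.pkl','rb')); hsv=cv2.cvtColor(im['pixels'],cv2.COLOR_BGR2HSV)
m=cv2.inRange(hsv,(5,60,90),(18,200,255)); m=cv2.morphologyEx(m,cv2.MORPH_CLOSE,np.ones((3,3)))
S={'spare':(165,180,230,218),'tri':(280,172,340,230),'square':(228,254,285,308),'round':(334,258,384,308),'hex':(415,218,466,266)}
for n,(a,b,c,d) in S.items():
    k=np.zeros_like(m);k[b:d,a:c]=m[b:d,a:c]
    N,l,st,_=cv2.connectedComponentsWithStats(k)
    v,u=np.nonzero(np.isin(l,[i for i in range(1,N) if st[i,4]>25]))
    P=np.array([ray(im,x,y,.006)[:2] for x,y in zip(u,v)],np.float32)*1000
    h=cv2.convexHull(P); (cx,cy),(w,hh),an=cv2.minAreaRect(h)
    print(n,len(P),'rect',np.round([cx,cy,w,hh,an],1),'circ',np.round(np.r_[cv2.minEnclosingCircle(h)],1) if 0 else cv2.minEnclosingCircle(h),'A',cv2.contourArea(h))
    if n=='tri':
        _,t=cv2.minEnclosingTriangle(h); print(t.reshape(-1,2),t.mean((0,1)),[np.linalg.norm(t[i]-t[i-1]) for i in range(3)])
    if n=='hex' or n=='square':
        M=cv2.moments(h); print('centroid',M['m10']/M['m00'],M['m01']/M['m00'])
W=cloud(im)
def thing(n,box,zl):
    a,b,c,d=box; w=W[b:d,a:c].reshape(-1,3)*1000; 
    for z0,z1 in zl:
        p=w[(w[:,2]>z0)&(w[:,2]<z1)]
        if len(p)>3:
            p2=p[:,:2].astype(np.float32); print(n,z0,z1,len(p),'mean',p2.mean(0).round(1),'circ',[np.round(q,1) for q in cv2.minEnclosingCircle(p2)])
thing('wrap',(165,165,225,225),[(15,60),(60,100),(100,125),(125,150)])
thing('bulb',(275,170,340,230),[(15,30),(30,45),(45,70),(70,95)])
thing('cyl',(334,258,384,315),[(9,20),(20,100),(100,180),(180,220)])
thing('flask',(415,210,470,270),[(9,30),(30,70),(70,98),(98,115)])
thing('yel1',(170,235,225,280),[(15,60),(60,100),(100,125),(125,160)])
thing('yel2',(285,262,328,305),[(15,60),(60,100),(100,125),(125,160)])
E
python3 m.py; python3 - <<'E'
import cv2
a=cv2.imread('pics/top0.png')
A=cv2.resize(a[160:310,150:340],(760,600),interpolation=cv2.INTER_CUBIC); cv2.imwrite('pics/c1.png',A)
B=cv2.resize(a[210:315,330:470],(800,600),interpolation=cv2.INTER_CUBIC); cv2.imwrite('pics/c2.png',B)
E
```

```text
spare 595 rect [635.6 277.3 120.   61.1  85.8] circ ((635.5982666015625, 276.4976806640625), 65.14262390136719) A 6358.597946391441
tri 910 rect [616.2  52.1 121.2 107.   53.9] circ ((629.7398681640625, 42.0584831237793), 70.31805419921875) A 6793.302804149687
[[696.67017   71.644775]
 [622.74347  -29.802288]
 [571.48804   84.85939 ]] [630.30054  42.23396] [np.float32(125.877686), np.float32(125.52555), np.float32(125.59626)]
square 1586 rect [456.4 142.8  86.4  86.3  72.6] circ ((455.58929443359375, 143.01275634765625), 59.98248291015625) A 7363.599881118396
centroid 456.2723411544835 142.62255514254306
round 917 rect [454.4 -79.2  91.3  91.   89.9] circ ((453.23785400390625, -79.24805450439453), 47.1303596496582) A 6711.615102782322
hex 722 rect [ 541.5 -258.5   87.    97.5   66.2] circ ((541.04052734375, -258.8919372558594), 49.05092239379883) A 6466.711428680224
centroid 541.2195655628803 -258.5839230812489
wrap 15 60 218 mean [617.2 263.9] circ [array([627.8, 276.4]), np.float64(27.3)]
wrap 60 100 93 mean [619.8 270.9] circ [array([624.5, 272.9]), np.float64(29.6)]
wrap 100 125 
[... 1095 characters left out ...]
[array([ 547.6, -259.8]), np.float64(20.7)]
yel1 15 60 199 mean [489.2 244.1] circ [array([498.4, 255.9]), np.float64(28.8)]
yel1 60 100 115 mean [501.  262.4] circ [array([500.3, 251.9]), np.float64(25.3)]
yel1 100 125 214 mean [496.5 255. ] circ [array([501.7, 258.3]), np.float64(30.8)]
yel1 125 160 290 mean [500.7 255.6] circ [array([504. , 258.2]), np.float64(29.0)]
yel2 15 60 53 mean [423.2  35.5] circ [array([427.2,  33.7]), np.float64(18.1)]
yel2 60 100 124 mean [448.4  32.9] circ [array([443.5,  37.8]), np.float64(19.8)]
yel2 100 125 197 mean [446.4  34.3] circ [array([449.3,  30.8]), np.float64(30.9)]
yel2 125 160 287 mean [448.3  28.9] circ [array([450. ,  30.7]), np.float64(29.0)]
```

View pics/c1.png

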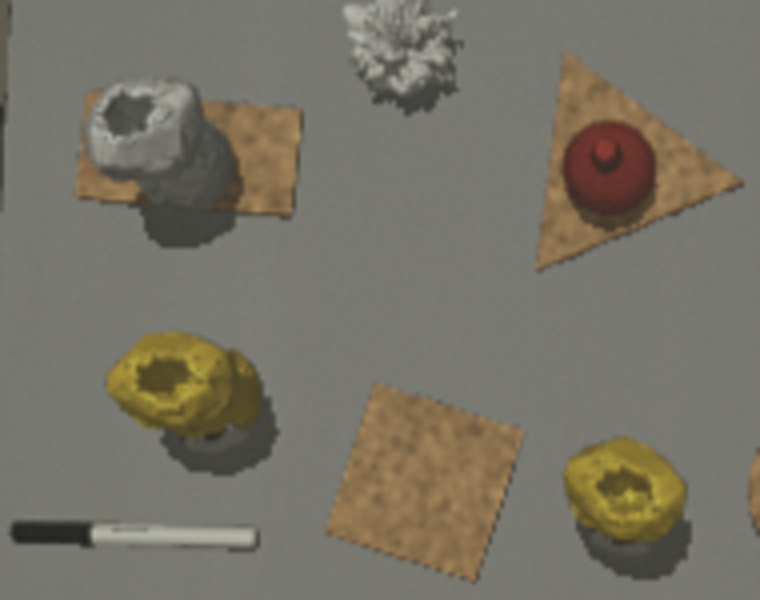

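View pics/c2.png

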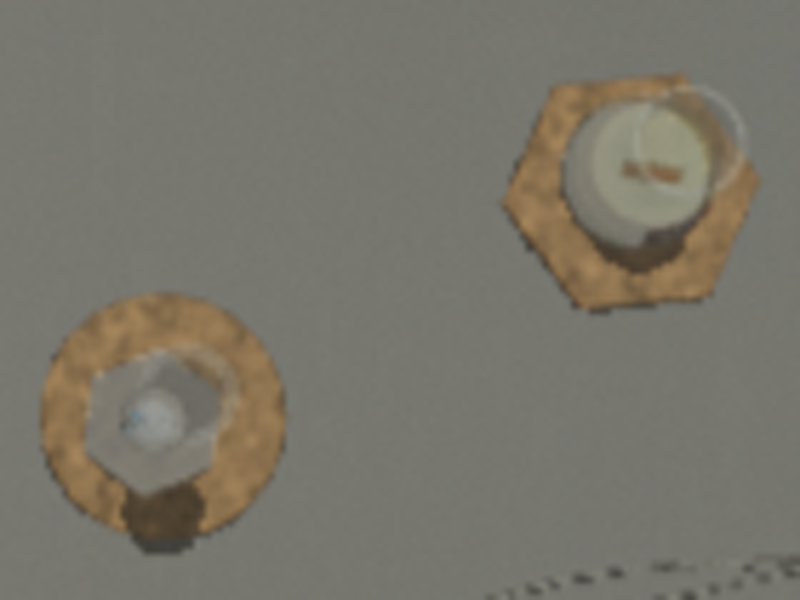

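The crops confirm three identifications. The silver foil flask is the one on the oblong mat, with the yellow ones as look-alikes. The glass flask with the red stir bar is on the hexagon, and the hex-footed cylinder is on the round mat. The bulb sits 5–6 mm from the triangle's centre, so it is already home. The order is wrapped→square, cylinder→oblong, flask→round, cylinder→hex.

```bash
cat >> h.py <<'E'
from scipy.spatial.transform import Rotation as Ro
def go(x,y,z,st=None):
    s=st or manip.get_state(); q=np.array(s['ee_rot']); R=Ro.from_quat(q[[1,2,3,0]]).as_matrix()
    print('t',round(s['clock'],2),'p',np.round(s['position'],4),'toolx',R[:,0].round(3),'tooly',R[:,1].round(3),'toolz',R[:,2].round(3),'q6',round(s['qpos'][5],2),'w',round(s['width'],4))
    d=R.T@(np.array([x,y,z])-s['position'])*100; print('delta cm',d.round(2)); return d
E
python3 -c "
from h import *
go(.6275,.276,.30); go(.2326,-.5253,.30)"
```

```text
t 0.1 p [ 0.2326 -0.5253  0.2305] toolx [-0.     0.002 -1.   ] tooly [ 0.405 -0.914 -0.002] toolz [-0.914 -0.405 -0.   ] q6 -0.12 w 0.0854
delta cm [ -6.84 -57.3  -68.55]
t 0.1 p [ 0.2326 -0.5253  0.2305] toolx [-0.     0.002 -1.   ] tooly [ 0.405 -0.914 -0.002] toolz [-0.914 -0.405 -0.   ] q6 -0.12 w 0.0854
delta cm [-6.95 -0.01  0.  ]
```

```bash
python3 -m creep '{"delta_pos":[[-5,0,0],[-7,-2,-3],[-7,-5,-6],[-7,-8,-9],[-7,-11,-12],[-7,-14,-15],[-7,-17,-18],[-7,-20,-22],[-7,-23,-26],[-7,-26,-30]],"dr":[[-0.11,0,0],[-0.23,0,0],[-0.35,0,0],[-0.47,0,0],[-0.59,0,0],[-0.71,0,0],[-0.83,0,0],[-0.95,0,0],[-1.06,0,0],[-1.154,0,0]]}' 1 50; python3 -c "
from h import *
go(.6275,.276,.30)"
```

```text
clock: 1.1
position: [0.4021, -0.1647, 0.3012]
ee_rot: [0.501, 0.499, 0.501, -0.499]
contact_force: [0.0, -0.4, -0.0]
width: 0.0859
t 1.1 p [ 0.4021 -0.1647  0.3012] toolx [ 0. -0. -1.] tooly [1.    0.003 0.   ] toolz [ 0.003 -1.     0.   ] q6 -0.55 w 0.0859
delta cm [  0.11  22.69 -43.99]
```

```bash
python3 -m creep '{"delta_pos":[[0,2.3,-4.4],[0,4.6,-8.8],[0,6.9,-13.2],[0,9.2,-17.6],[0,11.4,-22],[0,13.7,-26.4],[0,16,-30.8],[0,18.3,-35.2],[0,20.5,-39.6],[0,22.65,-44.1]],"dr":[[0,0,0],[0,0,0],[0,0,0],[0,0,0],[0,0,0],[0,0,0],[0,0,0],[0,0,0],[0,0,0],[0,0,0]]}'; python3 -c "
from h import *
go(.6275,.276,.085)"
```

```text
clock: 2.1
position: [0.6288, 0.2762, 0.3006]
ee_rot: [-0.5, -0.5, -0.5, 0.5]
contact_force: [0.0, -1.0, 0.7]
width: 0.0852
t 2.1 p [0.6288 0.2762 0.3006] toolx [-0.001 -0.001 -1.   ] tooly [ 1.     0.    -0.001] toolz [ 0.    -1.     0.001] q6 0.31 w 0.0852
delta cm [ 2.156e+01 -1.100e-01  1.000e-02]
```

```bash
python3 -m creep '{"delta_pos":[[3,-0.1,0],[6,-0.1,0],[9,-0.1,0],[12,-0.1,0],[15,-0.1,0],[17,-0.1,0],[19,-0.1,0],[20.5,-0.1,0],[21.5,-0.1,0],[21.5,-0.1,0]],"dr":[[0,0,0],[0,0,0],[0,0,0],[0,0,0],[0,0,0],[0,0,0],[0,0,0],[0,0,0],[0,0,0],[0,0,0]]}'
python3 -m creep '{"delta_pos":[[0,0,0],[0,0,0],[0,0,0],[0,0,0],[0,0,0],[0,0,0],[0,0,0],[0,0,0],[0,0,0],[0,0,0]],"dr":[[0,0,0],[0,0,0],[0,0,0],[0,0,0],[0,0,0],[0,0,0],[0,0,0],[0,0,0],[0,0,0],[0,0,0]]}' -1 40
python3 -c "
from h import *
go(.4563,.1427,.30); grab('side','s1.png')"
```

```text
clock: 3.1
position: [0.6261, 0.274, 0.0842]
ee_rot: [-0.499, -0.499, -0.501, 0.501]
contact_force: [-0.5, -0.2, -0.1]
width: 0.0853
clock: 4.1
position: [0.6277, 0.2746, 0.0874]
ee_rot: [0.5, 0.5, 0.5, -0.5]
contact_force: [-1.4, 0.0, 5.7]
width: 0.0382
t 4.1 p [0.6277 0.2746 0.0874] toolx [ 0.001  0.    -1.   ] tooly [1.    0.    0.001] toolz [ 0. -1. -0.] q6 0.31 w 0.0382
delta cm [-21.29 -17.11  13.18]
```

View pics/s1.png

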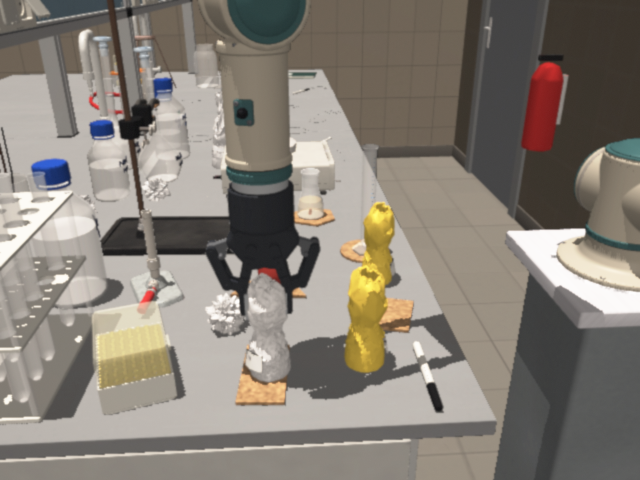

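The fingers flank the foil flask and the reading is 38 mm, so it is held. Next I lift it and carry it to the square mat.

```bash
python3 -m creep '{"delta_pos":[[-1,0,0],[-3,0,0],[-6,0,0],[-9,0,0],[-12,0,0],[-15,0,0],[-18,0,0],[-20,0,0],[-21.5,0,0],[-21.5,0,0]],"dr":[[0,0,0],[0,0,0],[0,0,0],[0,0,0],[0,0,0],[0,0,0],[0,0,0],[0,0,0],[0,0,0],[0,0,0]]}'
python3 -m creep '{"delta_pos":[[0,-1,0.8],[0,-3,2.3],[0,-5.2,4],[0,-7.4,5.7],[0,-9.6,7.4],[0,-11.8,9.1],[0,-14,10.8],[0,-15.8,12.2],[0,-17,13.1],[0,-17.1,13.2]],"dr":[[0,0,0],[0,0,0],[0,0,0],[0,0,0],[0,0,0],[0,0,0],[0,0,0],[0,0,0],[0,0,0],[0,0,0]]}'
python3 -c "
from h import *
go(.4563,.1417,.086)"
```

```text
clock: 5.15
position: [0.6283, 0.2746, 0.3041]
ee_rot: [0.501, 0.502, 0.499, -0.498]
contact_force: [0.2, -0.5, -0.7]
width: 0.0381
clock: 6.15
position: [0.4548, 0.1416, 0.3009]
ee_rot: [-0.5, -0.5, -0.5, 0.501]
contact_force: [0.4, -0.3, -0.4]
width: 0.0382
t 6.15 p [0.4548 0.1416 0.3009] toolx [-0.001 -0.    -1.   ] tooly [ 1.    -0.001 -0.001] toolz [-0.001 -1.     0.   ] q6 0.16 w 0.0382
delta cm [ 2.149e+01  1.800e-01 -2.000e-02]
```

```bash
python3 -m creep '{"delta_pos":[[2,0.1,0],[5,0.1,0],[8,0.1,0],[11,0.1,0],[14,0.1,0],[16.5,0.1,0],[18.5,0.1,0],[20,0.1,0],[20.8,0.1,0],[21.1,0.1,0]],"dr":[[0,0,0],[0,0,0],[0,0,0],[0,0,0],[0,0,0],[0,0,0],[0,0,0],[0,0,0],[0,0,0],[0,0,0]]}'
python3 -m creep '{"delta_pos":[[0.1,0,0],[0.2,0,0],[0.2,0,0],[0.2,0,0]],"dr":[[0,0,0],[0,0,0],[0,0,0],[0,0,0]]}'
python3 -c "
from h import *
go(.4563,.1417,.086)"
```

```text
clock: 7.15
position: [0.4576, 0.1426, 0.0892]
ee_rot: [-0.5, -0.5, -0.5, 0.5]
contact_force: [0.1, -0.1, -0.3]
width: 0.038
clock: 7.55
position: [0.4578, 0.1425, 0.0889]
ee_rot: [0.5, 0.5, 0.5, -0.5]
contact_force: [0.2, 0.5, -1.0]
width: 0.038
t 7.55 p [0.4578 0.1425 0.0889] toolx [ 0.001  0.    -1.   ] tooly [ 1.    -0.     0.001] toolz [-0. -1. -0.] q6 0.16 w 0.038
delta cm [ 0.29 -0.15  0.08]
```

```bash
python3 -m creep '{"delta_pos":[[0.1,0,0],[0.2,0,0],[0.2,0,0],[0.2,0,0]],"dr":[[0,0,0],[0,0,0],[0,0,0],[0,0,0]]}'
python3 -c "
from h import *
print(manip.get_state()['position'],manip.get_state()['contact_force'])"
```

```text
clock: 7.95
position: [0.4577, 0.1425, 0.0874]
ee_rot: [0.5, 0.5, 0.5, -0.5]
contact_force: [-1.5, -1.2, 6.1]
width: 0.0381
[0.45766684 0.14246725 0.08735523] [-1.53950766 -1.1914199   6.14310326]
```

```bash
python3 -m creep '{"delta_pos":[[0,0,0],[0,0,0],[0,0,0],[0,0,0],[0,0,0],[0,0,0],[0,0,0]],"dr":[[0,0,0],[0,0,0],[0,0,0],[0,0,0],[0,0,0],[0,0,0],[0,0,0]]}' 1
python3 -m creep '{"delta_pos":[[-1,0,0],[-3,0,0],[-6,0,0],[-10,0,0],[-14,0,0],[-18,0,0],[-21,0,0],[-21.5,-0.2,3],[-21.5,-0.4,7],[-21.5,-0.6,11]],"dr":[[0,0,0],[0,0,0],[0,0,0],[0,0,0],[0,0,0],[0,0,0],[0,0,0],[0,0,0],[0,0,0],[0,0,0]]}'
python3 -c "
from h import *
go(.451,-.0753,.302)"
```

```text
clock: 8.65
position: [0.4573, 0.1424, 0.0862]
ee_rot: [-0.5, -0.5, -0.5, 0.5]
contact_force: [-0.5, -0.1, -0.3]
width: 0.0852
clock: 9.65
position: [0.4512, 0.0315, 0.3026]
ee_rot: [0.501, 0.5, 0.5, -0.499]
contact_force: [0.6, -0.8, 0.3]
width: 0.0852
t 9.65 p [0.4512 0.0315 0.3026] toolx [ 0.002 -0.    -1.   ] tooly [1.    0.002 0.002] toolz [ 0.002 -1.     0.   ] q6 -0.09 w 0.0852
delta cm [ 0.07 -0.04 10.68]
```

```bash
python3 -m creep '{"delta_pos":[[0,0,4],[0,0,8],[0,0,10.5],[0,0,10.7],[0,0,10.7]],"dr":[[0,0,0],[0,0,0],[0,0,0],[0,0,0],[0,0,0]]}'
python3 -c "
from h import *
go(.451,-.0753,.151);grab('top','t1.png')"
```

```text
clock: 10.15
position: [0.4512, -0.0747, 0.3017]
ee_rot: [0.5, 0.501, 0.5, -0.5]
contact_force: [-0.3, -0.3, 0.3]
width: 0.0855
t 10.15 p [ 0.4512 -0.0747  0.3017] toolx [ 0.     0.001 -1.   ] tooly [ 1.    -0.002  0.   ] toolz [-0.002 -1.    -0.001] q6 -0.32 w 0.0855
delta cm [15.07 -0.02  0.07]
```

View pics/t1.png

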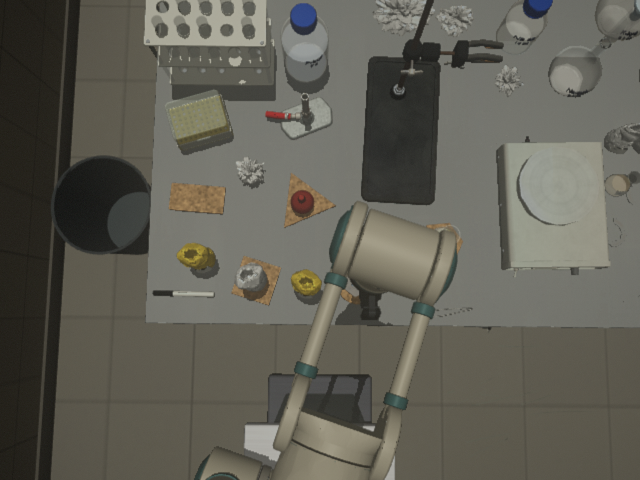

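The wrapped flask now stands on the square (250,277), the oblong mat is empty, and the gripper is over the cylinder.

```bash
python3 -m creep '{"delta_pos":[[2,0,0],[5,0,0],[8,0,0],[11,0,0],[13,0,0],[14.3,0,0],[15,0,0],[15,0,0]],"dr":[[0,0,0],[0,0,0],[0,0,0],[0,0,0],[0,0,0],[0,0,0],[0,0,0],[0,0,0]]}'
python3 -m creep '{"delta_pos":[[0,0,0],[0,0,0],[0,0,0],[0,0,0],[0,0,0],[0,0,0],[0,0,0],[0,0,0],[0,0,0],[0,0,0]],"dr":[[0,0,0],[0,0,0],[0,0,0],[0,0,0],[0,0,0],[0,0,0],[0,0,0],[0,0,0],[0,0,0],[0,0,0]]}' -1 40
python3 -c "
from h import *
go(.451,-.0753,.315)"
```

```text
clock: 11.0
position: [0.4509, -0.0734, 0.1508]
ee_rot: [0.5, 0.499, 0.501, -0.5]
contact_force: [-0.3, 0.3, -0.7]
width: 0.0853
clock: 12.0
position: [0.4512, -0.0748, 0.1519]
ee_rot: [-0.5, -0.5, -0.5, 0.5]
contact_force: [-1.5, -0.0, 6.0]
width: 0.0308
t 12.0 p [ 0.4512 -0.0748  0.1519] toolx [ 0. -0. -1.] tooly [ 1. -0.  0.] toolz [-0. -1.  0.] q6 -0.32 w 0.0308
delta cm [-16.31  -0.02   0.06]
```

```bash
python3 -m creep '{"delta_pos":[[-1,0,0],[-3,0,0],[-6,0,0],[-9,0,0],[-12,0,0],[-14.5,0,0],[-16.2,0,0],[-17,0,0],[-17,0.5,-1],[-17,1.5,-3]],"dr":[[0,0,0],[0,0,0],[0,0,0],[0,0,0],[0,0,0],[0,0,0],[0,0,0],[0,0,0],[0,0,0],[0,0,0]]}'
python3 -m creep '{"delta_pos":[[0,2,-3.8],[0,4,-7.6],[0,6,-11.4],[0,8,-15.2],[0,10,-19],[0,12,-22.8],[0,14,-26.6],[0,15.7,-29.8],[0,16.6,-31.6],[0,16.9,-32.2]],"dr":[[0,0,0],[0,0,0],[0,0,0],[0,0,0],[0,0,0],[0,0,0],[0,0,0],[0,0,0],[0,0,0],[0,0,0]]}'
python3 -c "
from h import *
go(.6355,.277,.153)"
```

```text
clock: 13.0
position: [0.4661, -0.0445, 0.3206]
ee_rot: [-0.499, -0.5, -0.5, 0.501]
contact_force: [0.3, 0.6, -0.7]
width: 0.0311
clock: 14.0
position: [0.6353, 0.2805, 0.3181]
ee_rot: [0.5, 0.498, 0.502, -0.5]
contact_force: [-0.5, 0.8, -1.2]
width: 0.0313
t 14.0 p [0.6353 0.2805 0.3181] toolx [-0.004 -0.    -1.   ] tooly [ 1.     0.003 -0.004] toolz [ 0.003 -1.     0.   ] q6 0.31 w 0.0313
delta cm [16.51  0.08  0.35]
```

```bash
python3 -m creep '{"delta_pos":[[2,0,0.1],[4.5,0,0.1],[7.5,0,0.1],[10.5,0,0.1],[13,0,0.1],[14.8,0,0.1],[16,0,0.1],[16.5,0,0.1],[16.5,0,0.1],[16.5,0,0.1]],"dr":[[0,0,0],[0,0,0],[0,0,0],[0,0,0],[0,0,0],[0,0,0],[0,0,0],[0,0,0],[0,0,0],[0,0,0]]}'
python3 -m creep '{"delta_pos":[[0.1,0,0],[0.2,0,0],[0.2,0,0]],"dr":[[0,0,0],[0,0,0],[0,0,0]]}'
python3 -c "
from h import *
go(.6355,.277,.1519)"
```

```text
clock: 15.0
position: [0.6359, 0.2765, 0.1573]
ee_rot: [0.5, 0.501, 0.5, -0.499]
contact_force: [-0.1, -0.3, -0.1]
width: 0.0314
clock: 15.3
position: [0.6354, 0.2764, 0.1547]
ee_rot: [0.5, 0.5, 0.5, -0.5]
contact_force: [0.1, 0.3, -1.2]
width: 0.0313
t 15.3 p [0.6354 0.2764 0.1547] toolx [ 0.001  0.    -1.   ] tooly [1.    0.    0.001] toolz [ 0. -1. -0.] q6 0.31 w 0.0313
delta cm [ 0.28  0.01 -0.06]
```

```bash
python3 -m creep '{"delta_pos":[[0.1,0,0],[0.2,0,0],[0.3,0,0],[0.3,0,0]],"dr":[[0,0,0],[0,0,0],[0,0,0],[0,0,0]]}'
```

```text
clock: 15.7
position: [0.6354, 0.2765, 0.152]
ee_rot: [0.5, 0.5, 0.5, -0.5]
contact_force: [-1.0, 0.2, 4.5]
width: 0.0313
```

```bash
python3 -m creep '{"delta_pos":[[0,0,0],[0,0,0],[0,0,0],[0,0,0],[0,0,0],[0,0,0],[0,0,0]],"dr":[[0,0,0],[0,0,0],[0,0,0],[0,0,0],[0,0,0],[0,0,0],[0,0,0]]}' 1
python3 -m creep '{"delta_pos":[[-1,0,0],[-4,0,0],[-8,0,0],[-12,0,0],[-14,0,0],[-14,-0.7,4],[-14,-1.4,8.5],[-14,-2.1,13],[-14,-2.9,17.5],[-14,-3.6,22]],"dr":[[0,0,0],[0,0,0],[0,0,0],[0,0,0],[0,0,0],[0,0,0],[0,0,0],[0,0,0],[0,0,0],[0,0,0]]}'
python3 -m creep '{"delta_pos":[[0,-0.7,4.5],[0,-1.4,9],[0,-2.1,13.5],[0,-2.9,18],[0,-3.6,22.5],[0,-4.4,27],[0,-5.1,31],[0,-5.2,31.5],[0,-5.2,31.5]],"dr":[[0,0,0],[0,0,0],[0,0,0],[0,0,0],[0,0,0],[0,0,0],[0,0,0],[0,0,0],[0,0,0]]}'
python3 -c "
from h import *
go(.5475,-.259,.066);grab('top','t2.png')"
```

```text
clock: 16.4
position: [0.6353, 0.2764, 0.1512]
ee_rot: [-0.5, -0.5, -0.5, 0.5]
contact_force: [0.1, 0.3, -0.3]
width: 0.0855
clock: 17.4
position: [0.5988, 0.0548, 0.2924]
ee_rot: [0.501, 0.5, 0.5, -0.5]
contact_force: [0.7, 0.4, 0.1]
width: 0.0852
clock: 18.3
position: [0.5471, -0.2597, 0.2918]
ee_rot: [0.499, 0.501, 0.499, -0.5]
contact_force: [0.2, 0.9, 0.3]
width: 0.0853
t 18.3 p [ 0.5471 -0.2597  0.2918] toolx [ 0.001  0.    -1.   ] tooly [ 1.    -0.003  0.001] toolz [-0.003 -1.    -0.   ] q6 -0.56 w 0.0853
delta cm [22.58  0.03 -0.07]
```

View pics/t2.png

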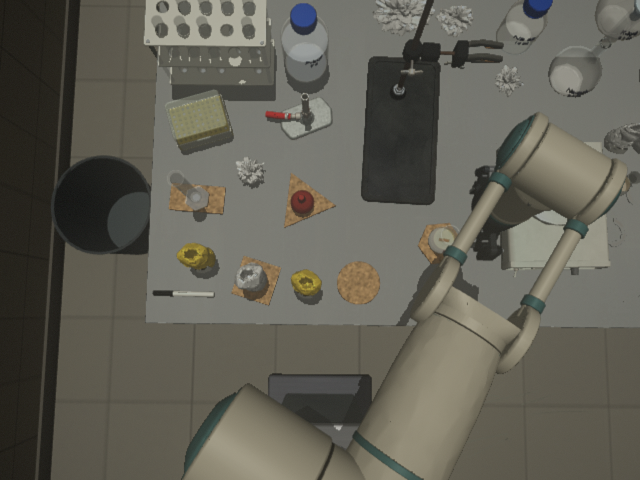

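The cylinder stands on the oblong mat (195,195). The round mat (358,283) is clear, so I measure it now in full view and descend on the flask.

```bash
python3 -m creep '{"delta_pos":[[3,0,0],[6,0,0],[9.5,0,0],[13,0,0],[16,0,0],[19,0,0],[21,0,0],[22,0,0],[22.5,0,0],[22.5,0,0]],"dr":[[0,0,0],[0,0,0],[0,0,0],[0,0,0],[0,0,0],[0,0,0],[0,0,0],[0,0,0],[0,0,0],[0,0,0]]}'
python3 - <<'E'
from h import *
import pickle
im=pickle.load(open('top0.pkl','rb')); a=cv2.imread('pics/t2.png'); hsv=cv2.cvtColor(a,cv2.COLOR_BGR2HSV)
m=cv2.inRange(hsv,(5,60,90),(18,200,255)); m=cv2.morphologyEx(m,cv2.MORPH_CLOSE,np.ones((3,3)))
v,u=np.nonzero(m[255:310,333:385]); P=np.array([ray(im,x+333,y+255,.006)[:2] for x,y in zip(u,v)],np.float32)*1000
print(cv2.minEnclosingCircle(P),P.mean(0)); go(.5475,-.259,.066)
E
```

```text
clock: 19.35
position: [0.5478, -0.258, 0.0666]
ee_rot: [0.5, 0.5, 0.5, -0.5]
contact_force: [0.2, -0.1, 0.0]
width: 0.0854
((453.23785400390625, -79.24805450439453), 47.1303596496582) [453.29062  -79.322525]
t 19.35 p [ 0.5478 -0.258   0.0666] toolx [ 0. -0. -1.] tooly [1.    0.001 0.   ] toolz [ 0.001 -1.     0.   ] q6 -0.56 w 0.0854
delta cm [ 0.06 -0.03  0.1 ]
```

```bash
python3 -m creep '{"delta_pos":[[0,0,0.1],[0,0,0.1],[0,0,0.1],[0,0,0.1],[0,0,0.1],[0,0,0.1],[0,0,0.1],[0,0,0.1],[0,0,0.1],[0,0,0.1]],"dr":[[0,0,0],[0,0,0],[0,0,0],[0,0,0],[0,0,0],[0,0,0],[0,0,0],[0,0,0],[0,0,0],[0,0,0]]}' -1 40
python3 -c "
from h import *
go(.4533,-.0793,.28)"
```

```text
clock: 20.35
position: [0.5476, -0.2601, 0.0673]
ee_rot: [0.5, 0.5, 0.499, -0.5]
contact_force: [-1.5, 0.7, 5.3]
width: 0.0383
t 20.35 p [ 0.5476 -0.2601  0.0673] toolx [ 0.001 -0.001 -1.   ] tooly [ 1.    -0.     0.001] toolz [-0.    -1.     0.001] q6 -0.56 w 0.0383
delta cm [-21.3   -9.41 -18.05]
```

The reading is 38 mm, but the neck is 34 mm, so the pads are on the rim flare. I'll open, go 6 mm lower and grip again.

```bash
python3 -m creep '{"delta_pos":[[0,0,0],[0,0,0],[0,0,0],[0,0,0],[0,0,0],[0.3,0,0],[0.7,0,0],[0.7,0,0]],"dr":[[0,0,0],[0,0,0],[0,0,0],[0,0,0],[0,0,0],[0,0,0],[0,0,0],[0,0,0]]}' 1
python3 -m creep '{"delta_pos":[[0,0,0],[0,0,0],[0,0,0],[0,0,0],[0,0,0],[0,0,0],[0,0,0],[0,0,0],[0,0,0],[0,0,0]],"dr":[[0,0,0],[0,0,0],[0,0,0],[0,0,0],[0,0,0],[0,0,0],[0,0,0],[0,0,0],[0,0,0],[0,0,0]]}' -1 40
python3 -c "
from h import *
go(.4533,-.0793,.28);im=grab('side');cv2.imwrite('pics/s2.png',cv2.resize(im['pixels'][100:250,230:430],(800,600)))"
```

```text
clock: 21.15
position: [0.5468, -0.2593, 0.0585]
ee_rot: [0.499, 0.5, 0.501, -0.5]
contact_force: [-0.3, 0.4, 0.3]
width: 0.0852
clock: 22.15
position: [0.5471, -0.2597, 0.0597]
ee_rot: [-0.5, -0.5, -0.5, 0.5]
contact_force: [-3.1, -0.1, 5.2]
width: 0.037
t 22.15 p [ 0.5471 -0.2597  0.0597] toolx [-0. -0. -1.] tooly [ 1.  0. -0.] toolz [ 0. -1.  0.] q6 -0.56 w 0.037
delta cm [-22.03  -9.39 -18.04]
```

View pics/s2.png

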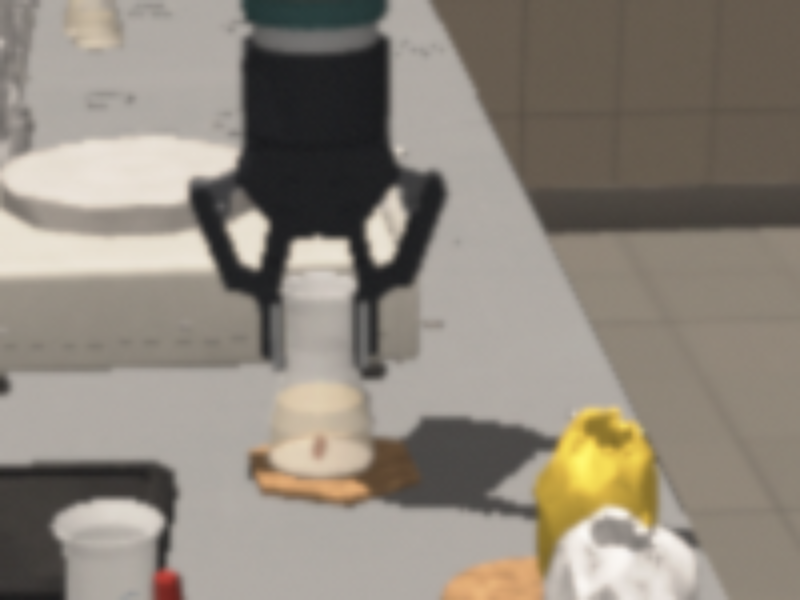

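The fingers flank the neck, the flask is upright on the hexagon, and the width of 37 mm lies between neck and rim, so the pads span both. I lift slowly first.

```bash
python3 -m creep '{"delta_pos":[[-0.5,0,0],[-1.5,0,0],[-3,0,0],[-5,0,0],[-8,0,0],[-11,0,0],[-14,0,0],[-17,0,0],[-20,0,0],[-21.5,0,0]],"dr":[[0,0,0],[0,0,0],[0,0,0],[0,0,0],[0,0,0],[0,0,0],[0,0,0],[0,0,0],[0,0,0],[0,0,0]]}'
python3 -m creep '{"delta_pos":[[0,-1,-2],[0,-2.5,-4.6],[0,-4,-7.5],[0,-5.5,-10.4],[0,-6.9,-13.2],[0,-8.2,-15.7],[0,-9,-17.3],[0,-9.3,-17.9],[0,-9.4,-18],[0,-9.4,-18]],"dr":[[0,0,0],[0,0,0],[0,0,0],[0,0,0],[0,0,0],[0,0,0],[0,0,0],[0,0,0],[0,0,0],[0,0,0]]}'
python3 -c "
from h import *
go(.4533,-.0793,.0597);im=grab('side');cv2.imwrite('pics/s3.png',im['pixels'][0:350,150:550])"
```

```text
clock: 23.2
position: [0.5486, -0.2601, 0.2781]
ee_rot: [0.502, 0.501, 0.498, -0.499]
contact_force: [-0.2, -0.4, 0.1]
width: 0.0369
clock: 24.2
position: [0.454, -0.0803, 0.2744]
ee_rot: [0.5, 0.5, 0.5, -0.5]
contact_force: [1.1, 0.7, -1.3]
width: 0.0371
t 24.2 p [ 0.454  -0.0803  0.2744] toolx [ 0.001 -0.001 -1.   ] tooly [ 1.    -0.     0.001] toolz [-0.    -1.     0.001] q6 -0.33 w 0.0371
delta cm [21.47 -0.09 -0.12]
```

View pics/s3.png

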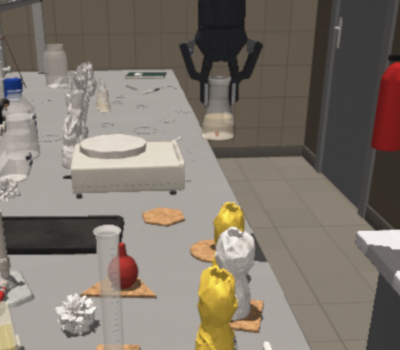

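The flask hangs upright in the grip (crop pixel 218,105). I lower it onto the round mat.

```bash
python3 -m creep '{"delta_pos":[[2,-0.1,0],[5,-0.1,0],[8,-0.1,-0.1],[11,-0.1,-0.1],[14,-0.1,-0.1],[17,-0.1,-0.1],[19,-0.1,-0.1],[20.4,-0.1,-0.1],[21.1,-0.1,-0.1],[21.1,-0.1,-0.1]],"dr":[[0,0,0],[0,0,0],[0,0,0],[0,0,0],[0,0,0],[0,0,0],[0,0,0],[0,0,0],[0,0,0],[0,0,0]]}'
python3 -m creep '{"delta_pos":[[0.1,0,0],[0.2,0,0],[0.2,0,0],[0.2,0,0]],"dr":[[0,0,0],[0,0,0],[0,0,0],[0,0,0]]}'
```

```text
clock: 25.25
position: [0.4523, -0.0792, 0.0623]
ee_rot: [-0.499, -0.5, -0.5, 0.501]
contact_force: [0.7, -0.1, -1.1]
width: 0.0367
clock: 25.65
position: [0.4527, -0.0787, 0.0618]
ee_rot: [0.5, 0.5, 0.5, -0.5]
contact_force: [0.1, -0.4, -0.8]
width: 0.0372
```

```bash
python3 -m creep '{"delta_pos":[[0.1,0,0],[0.2,0,0],[0.25,0,0],[0.25,0,0]],"dr":[[0,0,0],[0,0,0],[0,0,0],[0,0,0]]}'
```

```text
clock: 26.05
position: [0.4526, -0.0787, 0.0596]
ee_rot: [0.5, 0.5, 0.5, -0.5]
contact_force: [-1.1, 0.4, 7.0]
width: 0.0367
```

```bash
python3 -m creep '{"delta_pos":[[0,0,0],[0,0,0],[0,0,0],[0,0,0],[0,0,0],[0,0,0],[0,0,0]],"dr":[[0,0,0],[0,0,0],[0,0,0],[0,0,0],[0,0,0],[0,0,0],[0,0,0]]}' 1
python3 -m creep '{"delta_pos":[[-1,0,0],[-3,0,0],[-7,0,0],[-11,0,0],[-15,0,0],[-19,0,0],[-23,0,0],[-24,1,-2],[-24,3,-5.8],[-24,5,-9.7]],"dr":[[0,0,0],[0,0,0],[0,0,0],[0,0,0],[0,0,0],[0,0,0],[0,0,0],[0,0,0],[0,0,0],[0,0,0]]}'
python3 -m creep '{"delta_pos":[[0,2,-3.9],[0,4,-7.8],[0,6,-11.7],[0,8,-15.6],[0,10,-19.5],[0,12,-23.4],[0,13.2,-25.7],[0,13.3,-25.9],[0,13.3,-25.9]],"dr":[[0,0,0],[0,0,0],[0,0,0],[0,0,0],[0,0,0],[0,0,0],[0,0,0],[0,0,0],[0,0,0]]}'
python3 -c "
from h import *
go(.6354,.2765,.151)"
```

```text
clock: 26.75
position: [0.4523, -0.0786, 0.0588]
ee_rot: [-0.5, -0.5, -0.5, 0.5]
contact_force: [0.2, 0.2, -0.7]
width: 0.0854
clock: 27.75
position: [0.5029, 0.0189, 0.3007]
ee_rot: [0.5, 0.501, 0.499, -0.5]
contact_force: [0.2, 0.2, 0.1]
width: 0.0854
clock: 28.65
position: [0.6351, 0.2777, 0.2986]
ee_rot: [0.5, 0.499, 0.5, -0.5]
contact_force: [0.2, 0.3, -0.8]
width: 0.0856
t 28.65 p [0.6351 0.2777 0.2986] toolx [-0.001 -0.001 -1.   ] tooly [ 1.     0.001 -0.001] toolz [ 0.001 -1.     0.001] q6 0.31 w 0.0856
delta cm [14.76  0.05  0.1 ]
```

```bash
python3 -m creep '{"delta_pos":[[2,0,0],[5,0,0],[8,0,0],[11,0,0],[13,0,0],[14.2,0,0],[14.8,0,0.1],[14.8,0,0.1]],"dr":[[0,0,0],[0,0,0],[0,0,0],[0,0,0],[0,0,0],[0,0,0],[0,0,0],[0,0,0]]}'
python3 -m creep '{"delta_pos":[[0,0,0],[0,0,0],[0,0,0],[0,0,0],[0,0,0],[0,0,0],[0,0,0],[0,0,0],[0,0,0],[0,0,0]],"dr":[[0,0,0],[0,0,0],[0,0,0],[0,0,0],[0,0,0],[0,0,0],[0,0,0],[0,0,0],[0,0,0],[0,0,0]]}' -1 40
python3 -m creep '{"delta_pos":[[-1,0,0],[-3,0,0],[-6,0,0],[-9,0,0],[-12,0,0],[-14.5,0,0],[-16.2,0,0],[-17,0,0],[-17,-0.2,1],[-17,-0.5,3]],"dr":[[0,0,0],[0,0,0],[0,0,0],[0,0,0],[0,0,0],[0,0,0],[0,0,0],[0,0,0],[0,0,0],[0,0,0]]}'
python3 -c "
from h import *
go(.5413,-.2586,.321)"
```

```text
clock: 29.45
position: [0.6352, 0.2755, 0.151]
ee_rot: [-0.5, -0.5, -0.5, 0.5]
contact_force: [0.8, -0.2, 0.6]
width: 0.0857
clock: 30.45
position: [0.6353, 0.2766, 0.1516]
ee_rot: [0.5, 0.5, 0.5, -0.5]
contact_force: [-0.8, -0.5, 5.3]
width: 0.0311
clock: 31.45
position: [0.6298, 0.2463, 0.3191]
ee_rot: [0.5, 0.499, 0.501, -0.5]
contact_force: [-0.0, -0.2, -0.6]
width: 0.0312
t 31.45 p [0.6298 0.2463 0.3191] toolx [-0.002 -0.001 -1.   ] tooly [ 1.     0.002 -0.002] toolz [ 0.002 -1.     0.001] q6 0.27 w 0.0312
delta cm [-0.14 -8.94 50.47]
```

```bash
python3 -m creep '{"delta_pos":[[0,-0.6,3.4],[0,-1.3,7.3],[0,-2,11.3],[0,-2.7,15.3],[0,-3.4,19.3],[0,-4.1,23.3],[0,-4.8,27.3],[0,-5.5,31.3],[0,-6.2,35.3],[0,-6.9,39]],"dr":[[0,0,0],[0,0,0],[0,0,0],[0,0,0],[0,0,0],[0,0,0],[0,0,0],[0,0,0],[0,0,0],[0,0,0]]}'
python3 -m creep '{"delta_pos":[[0,-0.6,3.5],[0,-1.2,6.5],[0,-1.6,8.8],[0,-1.9,10.5],[0,-2,11.3],[0,-2,11.4],[0,-2,11.4],[0,-2,11.4]],"dr":[[0,0,0],[0,0,0],[0,0,0],[0,0,0],[0,0,0],[0,0,0],[0,0,0],[0,0,0]]}'
python3 -c "
from h import *
go(.5413,-.2586,.1516)"
```

```text
clock: 32.45
position: [0.5588, -0.1465, 0.3193]
ee_rot: [-0.499, -0.5, -0.5, 0.501]
contact_force: [0.8, -0.3, -1.4]
width: 0.0308
clock: 33.25
position: [0.5415, -0.2565, 0.3208]
ee_rot: [0.5, 0.5, 0.5, -0.5]
contact_force: [-0.1, -0.5, -2.0]
width: 0.0311
t 33.25 p [ 0.5415 -0.2565  0.3208] toolx [ 0.  0. -1.] tooly [1.    0.001 0.   ] toolz [ 0.001 -1.    -0.   ] q6 -0.56 w 0.0311
delta cm [16.92 -0.02  0.22]
```

```bash
python3 -m creep '{"delta_pos":[[2,0,0.1],[4.5,0,0.2],[7.5,0,0.2],[10.5,0,0.2],[13,0,0.2],[15,0,0.2],[16.1,0,0.2],[16.6,0,0.2],[16.7,0,0.2],[16.7,0,0.2]],"dr":[[0,0,0],[0,0,0],[0,0,0],[0,0,0],[0,0,0],[0,0,0],[0,0,0],[0,0,0],[0,0,0],[0,0,0]]}'
python3 -m creep '{"delta_pos":[[0.1,0,0],[0.2,0,0],[0.2,0,0],[0.2,0,0]],"dr":[[0,0,0],[0,0,0],[0,0,0],[0,0,0]]}'
```

```text
clock: 34.25
position: [0.542, -0.2598, 0.1548]
ee_rot: [0.501, 0.5, 0.499, -0.5]
contact_force: [0.3, 0.2, -0.7]
width: 0.0311
clock: 34.65
position: [0.5414, -0.2597, 0.152]
ee_rot: [0.5, 0.5, 0.5, -0.5]
contact_force: [0.0, 0.2, -1.9]
width: 0.0307
```

```bash
python3 -m creep '{"delta_pos":[[0.1,0,0],[0.2,0,0],[0.2,0,0],[0.2,0,0]],"dr":[[0,0,0],[0,0,0],[0,0,0],[0,0,0]]}'
```

```text
clock: 35.05
position: [0.5415, -0.26, 0.1515]
ee_rot: [0.501, 0.5, 0.499, -0.5]
contact_force: [-1.8, 1.0, 7.8]
width: 0.0312
```

```bash
python3 -m creep '{"delta_pos":[[0,0,0],[0,0,0],[0,0,0],[0,0,0],[0,0,0],[0,0,0],[0,0,0]],"dr":[[0,0,0],[0,0,0],[0,0,0],[0,0,0],[0,0,0],[0,0,0],[0,0,0]]}' 1
python3 -m creep '{"delta_pos":[[-1,0,0],[-4,0,0],[-8,0,0],[-12,0,0],[-15,0,0],[-16,-2,2],[-16,-5,5],[-16,-8,8],[-16,-11,11],[-16,-14,14]],"dr":[[0,0,0],[0,0,0],[0,0,0],[0,0,0],[0,0,0],[0,0,0],[0,0,0],[0,0,0],[0,0,0],[0,0,0]]}'
python3 -m creep '{"delta_pos":[[0,-3,3],[0,-6,6],[0,-9,9],[0,-12,11],[0,-12,11],[0,-12,11],[0,-12,11]],"dr":[[0,0,0],[0,0,0],[0,0,0],[0,0,0],[0,0,0],[0,0,0],[0,0,0]]}'
python3 - <<'E'
from h import *
import pickle
im=grab('top','t9.png'); grab('side','s9.png'); pickle.dump(im,open('top0.pkl','wb'))
s=open('m.py').read().split("thing('wrap'")[0]+"""
thing('wrap',(225,245,290,310),[(15,60),(60,100),(100,125),(125,150)])
thing('bulb',(275,170,340,230),[(30,45),(45,70),(70,95)])
thing('flask',(334,258,384,308),[(9,30),(30,70),(70,98),(98,115)])
thing('cyl',(415,195,480,266),[(20,100),(100,180),(180,220)])
"""
exec(s)
E
```

```text
clock: 35.75
position: [0.5414, -0.2596, 0.1497]
ee_rot: [0.5, 0.5, 0.5, -0.5]
contact_force: [-0.9, 0.5, -0.5]
width: 0.0848
clock: 36.75
position: [0.4002, -0.4005, 0.3109]
ee_rot: [0.501, 0.5, 0.5, -0.5]
contact_force: [-0.1, -0.4, -0.6]
width: 0.0856
clock: 37.45
position: [0.2821, -0.509, 0.3103]
ee_rot: [0.5, 0.5, 0.5, -0.5]
contact_force: [0.2, -1.3, 0.6]
width: 0.0853
spare 1488 rect [635.7 277.1 120.5  61.3  85.8] circ ((635.8534545898438, 277.10345458984375), 65.62025451660156) A 7253.171578305308
tri 909 rect [616.2  52.1 121.2 107.   53.9] circ ((629.7398681640625, 42.0584831237793), 70.31805419921875) A 6775.92658474762
[[571.48804   84.85936 ]
 [696.6702    71.644806]
 [622.74347  -29.802288]] [630.30054  42.23396] [np.float32(125.59623), np.float32(125.87774), np.float32(125.52561)]
square 677 rect [456.4 142.8  86.4  86.3  72.6] circ ((455.58929443359375, 143.01275634765625), 59.98248291015625) A 7370.756853723666
centroid 456.3207474770966 142.63890081236764
round 879 rect [454.3 -79.3  91.1  91.4   0.6] circ ((453.23785400390625, -79.24805450439453), 47.130359649658
[... 654 characters left out ...]
ay([624.8,  43.5]), np.float64(23.5)]
bulb 70 95 40 mean [624.6  44.4] circ [array([625.2,  44.7]), np.float64(7.1)]
flask 9 30 241 mean [449.7 -78.2] circ [array([451.1, -78.8]), np.float64(48.4)]
flask 30 70 374 mean [451.1 -74.8] circ [array([453.8, -77.9]), np.float64(28.0)]
flask 70 98 39 mean [458.1 -81.3] circ [array([453.8, -77.5]), np.float64(17.4)]
flask 98 115 127 mean [454.7 -79.7] circ [array([454. , -78.3]), np.float64(20.0)]
cyl 20 100 122 mean [ 554.6 -246.5] circ [array([ 583.4, -232.8]), np.float64(62.3)]
cyl 100 180 215 mean [ 540.6 -258.6] circ [array([ 541.4, -260.1]), np.float64(13.5)]
cyl 180 220 166 mean [ 542.8 -262.3] circ [array([ 541.7, -260.5]), np.float64(16.0)]
```

View pics/t9.png

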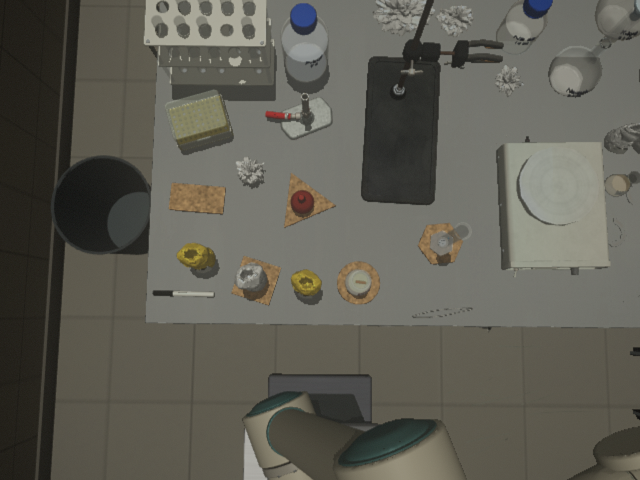

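View pics/s9.png

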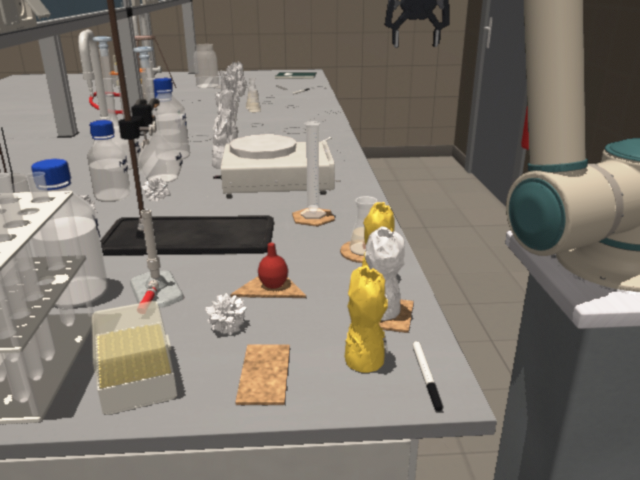

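Both views show all four upright on their own mats: wrapped (250,277), bulb (303,203), flask (358,283) and cylinder (441,242) in the top view. The oblong mat is empty and the gripper is clear. All offsets are under 7 mm, so I hand in.

```bash
python3 -c "
from rig import manip
print(manip.sign_off())"
```

```text
the job is handed in; nothing more can be done
None
```

All four things stand upright on their own mats, and I handed the job in at about 37.5 s of the 128 s. I moved the wrapped flask from the oblong mat to the square. The cylinder then went to the oblong mat, the open flask to the round mat, and the cylinder on to the six-sided one. The bulb was already home on the three-sided mat, so I left it, and I left both yellow look-alikes alone.

These are the last offsets from the mat centres, measured in the top camera image:

| Thing | Mat | Offset |
|---|---|---|
| Open flask | round | about 1–2 mm |
| Wrapped flask | square | about 3 mm |
| Cylinder | six-sided | about 2 mm |
| Bulb | three-sided | about 5–6 mm |

- **Final state:** in both camera views everything is upright, the oblong mat is empty and the gripper is clear.
- **Flask grip:** my first grip on the open flask read 38 mm instead of 34, meaning the pads were on the rim flare. I regripped lower and it read 37 mm, so the pads probably still touched the flare, but it held and hung upright.
- **Readings I set aside:** two low-height depth slices in the last measurement disagreed. The wrapped flask's bottom slice was about 13 mm off and the cylinder's about 49 mm off. Both had too large a radius, so I took them as stray background points and used the upper slices.

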